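# Move a cutter cartridge from its parking stand to the engraver

## Task

Move the cutter cartridge from the parking stand into the engraving machine's empty bay: press it down to the end of its travel so that the stand's push-push catch lets go and it rises, lift it out upright, then push it down in the machine's bay until that catch takes hold and keeps it down when you let go. Press gently, feeling for the soft end of the travel and never forcing it, sideways pressure included, with more than 30 N, and leave the padlock, pin tray and oil bottle where they are.

Things in the scene. Friction and masses are not known exactly. Their poses are not given: they have to be found in the camera images.
- cartridge: Cutter cartridge: upright metal block, black ribbed grip on top, 0.1 to 0.2 kg, 90 mm tall; origin at centre of underside, z up. 36 mm (x) by 24 mm (y) up to 62 mm, but for a neck 12 mm wide in y from 10 to 18 mm up (for the catch's claws); lowest 3 mm stepped in by 2 mm. Grip, 62 to 90 mm up: 30 mm (x) by 20 mm (y). A half turn about z makes no difference. Starts held down in the stand.
- stand: Parking stand: fixed grey block 90 (x) by 70 (y) by 72 mm high with one upright rectangular hole, on a black foot plate 110 by 90 mm; origin on the bench under the hole's centre, axes along the block, z up. The hole is 39.5 mm (x) by 27.5 mm (y), its rim chamfered 3 mm.
- stand_mouth (a point): Centre of the stand's hole at its top face, 72 mm above the bench. The stand's and the machine's PUSH-PUSH CATCHES are alike: pressed to the end of its travel and let up, the sprung floor alternately is held about 9 mm above that end, or rises fully and frees the cartridge. Stopping over 3 mm short of the end leaves the catch as it was. The end is a rubber buffer, 8 N per mm; pressing with 15 N always suffices.
- stand_lift (a joint): How far (m) the sprung floor in the stand's hole is down. 0: up, 32 mm below the mouth, cartridge 58 mm proud. Starts held near 0.0195 (2 mm either way), cartridge about 38 mm proud; while held, claws grip the neck and it cannot be drawn out. Spring: 6 N at the top, 10 N at the bottom. End of travel about 0.028, give or take 4 mm, differs from bay to bay and must be felt (firm rise over the spring).
- machine: Engraving machine: fixed cream-coloured housing 200 mm deep, 340 mm wide and 113 mm high, with a white bay block 90 by 70 by 72 mm high, standing out in front of the middle of it and holding the same upright hole as the stand; origin on the bench under the hole's centre, x towards the housing, which begins 50 mm behind the hole's centre, z up.
- machine_mouth (a point): Centre of the machine bay's hole at its top face, 72 mm above the bench; hole 39.5 mm (x of the machine) by 27.5 mm (y), rim chamfered 3 mm.
- machine_lift (a joint): The same as stand_lift, for the machine's bay: starts at 0 (up, empty), floor 32 mm below the mouth; it holds at about 0.0195 (0.0145 to 0.0245) after one full press to the end of its travel (about 0.028, give or take 4 mm, to be felt). A second full press would let it up again.
- padlock: Loose brass padlock, 24 x 45 x 68 mm high, standing; bystander. Origin under its centre.
- pin_tray: Loose low yellow compartment tray 90 x 120 x 30 mm; bystander. Origin under its centre.
- oil: Loose small white oil bottle, 36 mm thick, 85 mm tall; bystander. Origin under its centre.
Things that resemble listed ones, but are neither listed nor needed, are in the scene too. There is more than one size of the cartridge; the one meant has the size given above.

How it is judged:
By the outcome, as a careful person would: the job done as asked, in the order asked, and still so for the second after the job is handed in, with the robot touching nothing.
It also fails if it takes over 48 s, if anything falls off the work surface, if the arm or the gripper's body presses on something with over 40 N, if the wrist force passes 120 N, or if a joint passes its speed limit or range.

## Robot

A 6-joint arm with a two-finger parallel gripper is mounted at the origin on the work surface. World frame = base frame: x ahead of the robot, y to its left, z up, the work surface at z = 0. Lengths are in m, angles in rad, forces in N, time in s.
With the tool pointing down it reaches from about 0.275 to 0.75 m from the base axis. Payload 10.2 kg.
Tool frame: the origin (TCP) lies on the centre line of the jaws, within the pads' length; the fingertips stand tips_ahead ahead of it and the grasp point (between the pads) lies 2 mm behind it (tips_ahead is the distance from the TCP to the fingertips, in m); z points along the fingers, y is the direction in which the jaws open and shut (so a half turn about z gives the same grasp; the last joint's range is limited). The gripper opens to 88 mm and grips with 3 to 60 N. Pads are 18 mm wide; open, the fingers measure 123 mm over their backs; the gripper's body (75 mm by 187 mm) begins 45 mm behind the grasp point.
Start: joints at [1.055, 0.313, 1.498, -0, 1.331, -0.223], TCP at [0.152, 0.503, 0.256] pointing down, gripper open.
Joint ranges: [-2.94, 2.94], [-0.97, 2.17], [0.19, 2.56], [-1.23, 4.37], [0.02, 3.11], [-2.88, 2.88]. Speed limits (rad/s): [2.39, 2.39, 3.01, 3.14, 3.14, 3.14].

## Interface

Orientations are given as a unit quaternion [w, x, y, z].
In Python, from bench import goto, line_to, move_j, gripper_open, clamp, dwell, solve_ik, get_state, read_camera, PlanningError, sign_off, tips_ahead gives the robot as it stands. The module is installed in compiled form; this text tells all that it offers. Calls block until the motion is done:
- goto(position, orientation): joint-space move of the TCP to a pose.
- line_to(position, frame=None, speed=0.15): straight line of the TCP; frame=None keeps the orientation; speed is the mean speed in m/s.
- move_j(angles): joint-space move.
- gripper_open() and clamp(squeeze=None): open the fingers fully, or close them until they stop; squeeze is the grip in N (None keeps the last).
- dwell(seconds).
- solve_ik(position, orientation): joint angles nearest the present ones, or None.
- get_state(): the state.
- read_camera(name): name is "scene" or "top" or "wrist"; returns a dict with "color" (384x512x3 uint8, red, green, blue), "mtx" (3x3 intrinsics, pixels), "view" (4x4, takes a point from world to camera coordinates); the wrist camera has in their place "tool_from_camera" (4x4, takes a point from camera to tool coordinates, whose origin is the TCP and whose axes are the flange's). Camera axes: x right, y up, looking along -z (the intrinsics and any distortion apply to the point x, -y, -z); pixel columns grow to the right and rows downward; lengths in m; the calibration is good to about 2 mm. A picture is of the moment at which its call begins: read the wrist's pose just before it. There is no depth.
A pose or a line that the arm cannot do raises PlanningError and nothing moves.
- sign_off(): hands the job in, once; it reports no verdict.
The state is a dict: "clock": time; "joint_pos": joint angles; "qvel": joint speeds; "tau": joint torques, N m; "tcp_pos": TCP position; "tcp_rot": TCP orientation; "ft_force": force on the tool from outside, world axes, zero at the start; "ft_torque": the same for the moment, N m; "grip_width": finger opening in m.
Only numpy, scipy, OpenCV 4.12 (cv2) and the standard library are available. Lean on these libraries where they do the work, as an engineer would, in place of code of your own. Each camera call takes 0.05 s, during which the arm holds its last target.

## Working session

There is one attempt and no reset: what is moved stays moved. The work goes in short steps, each a Python script; the robot and the scene stay as the last script left them, time stands still between calls to the robot, and variables do not carry over. Pictures are saved under pics/ and viewed, and the job is handed in when it is done.

```bash
mkdir -p pics; ls
python3 - <<'E'
from bench import *
import cv2,numpy as np,pickle
s=get_state();print(s, tips_ahead)
d={}
for n in ("scene","top","wrist"):
    c=read_camera(n);d[n]=c;cv2.imwrite(f"pics/a_{n}.png",c["color"][:,:,::-1]);print(n,{k:np.round(v,4).tolist() for k,v in c.items() if k!="color"})
pickle.dump((s,d),open("a.pkl","wb"))
E
```

```text
pics
{'clock': 0.0, 'joint_pos': array([ 1.05455723e+00,  3.13482442e-01,  1.49844918e+00,  7.70906893e-06,
        1.33101111e+00, -2.23367052e-01]), 'qvel': array([-8.54586869e-04, -1.14610926e-03, -1.49051711e-03, -1.71349630e-05,
       -2.93953823e-04, -4.05000277e-04]), 'tau': array([ 5.80812084e-04, -4.02204144e+01, -2.52263850e+01,  6.94464706e-02,
        3.53059347e-02, -8.70927624e-05]), 'tcp_pos': array([0.1514457 , 0.50244091, 0.2551399 ]), 'tcp_rot': array([-2.47470965e-04,  1.45914110e-01,  9.89297032e-01, -6.28051862e-04]), 'ft_force': array([ 0.38824975,  0.19399415, -0.60037521]), 'ft_torque': array([ 0.03388034, -0.05928608, -0.02493048]), 'grip_width': 0.08793574269581907} 0.017
scene {'mtx': [[493.9218, 0.0, 261.3951], [0.0, 493.9218, 190.7224], [0.0, 0.0, 1.0]], 'view': [[-0.3642, 0.9313, 0.0071, 0.1987], [-0.492, -0.1989, 0.8476, 0.1649], [0.7907, 0.3052, 0.5307, -1.5765], [0.0, 0.0, 0.0, 1.0]]}
top {'mtx': [[446.6759, 0.0, 261.654], [0.0, 446.6759, 199.6061], [0.0, 0.0, 1.0]], 'view': [[-0.0209, -0.9997, -0.0098, -0.0034], [0.9906, -0.022, 0.1353, -0.5053], [-0.1355, -0.0069, 0.9907, -1.2358], [0.0, 0.0, 0.0, 1.0]]}
wrist {'mtx': [[275.199, 0.0, 256.2284], [0.0, 275.199, 189.6274], [0.0, 0.0, 1.0]], 'tool_from_camera': [[0.0004, 0.9655, 0.2604, 0.0674], [1.0, -0.0003, -0.0002, 0.0009], [-0.0001, 0.2604, -0.9655, -0.1277], [0.0, 0.0, 0.0, 1.0]]}
```

View pics/a_scene.png

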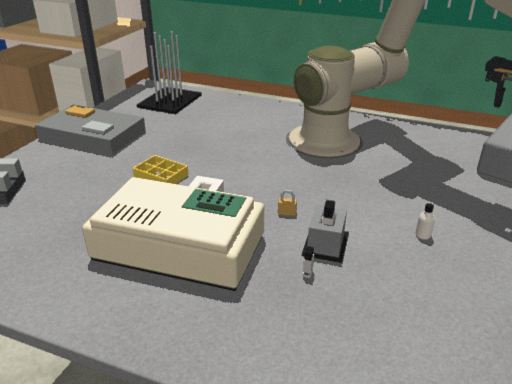

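View pics/a_top.png

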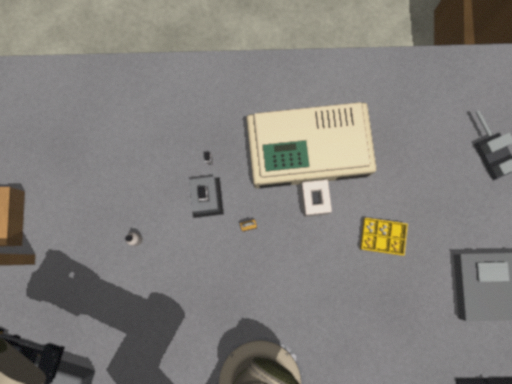

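View pics/a_wrist.png

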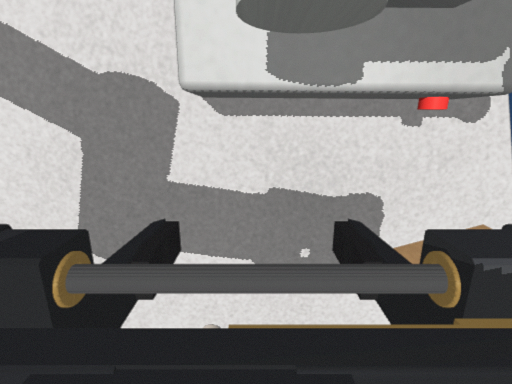

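The top view shows the stand with a cartridge at (202,190), a small loose cartridge-like piece at (207,157), the machine bay at (316,197), the padlock at (248,224), the tray at (384,236) and the oil bottle at (133,238). Next I'll enlarge both cartridge candidates and the bay.

```bash
cat > h.py <<'E'
import numpy as np,cv2
def proj(c,P):
    P=np.atleast_2d(P);V=c["view"];q=P@V[:3,:3].T+V[:3,3]
    q=q*[1,-1,-1];p=q@c["mtx"].T;return p[:,:2]/p[:,2:]
def back(c,uv,z):
    uv=np.atleast_2d(uv).astype(float);V=c["view"];R=V[:3,:3];t=V[:3,3]
    d=np.c_[uv,np.ones(len(uv))]@np.linalg.inv(c["mtx"]).T*[1,-1,-1]
    d=d@R;o=-R.T@t
    return o+d*((z-o[2])/d[:,2])[:,None]
E
python3 - <<'E'
import pickle,cv2,numpy as np
from h import *
s,d=pickle.load(open("a.pkl","rb"))
t=d["top"]["color"][:,:,::-1];g=d["scene"]["color"][:,:,::-1]
a=cv2.resize(t[140:225,180:235],None,fx=6,fy=6,interpolation=cv2.INTER_CUBIC)
b=cv2.resize(t[165:225,290:345],None,fx=6,fy=6,interpolation=cv2.INTER_CUBIC)
b=cv2.copyMakeBorder(b,0,510-b.shape[0],0,0,0)
cv2.imwrite("pics/crop1.png",np.hstack([a,b]))
cv2.imwrite("pics/crop2.png",cv2.resize(g[170:290,180:360],None,fx=4.4,fy=4.4,interpolation=cv2.INTER_CUBIC))
for n,uv,z in (("cart",(202,190),.11),("small",(207,157),.05),("bay",(316,197),.072),("padlock",(248,224),.06),("tray",(384,236),.03),("oil",(131,237),.085)):print(n,back(d["top"],uv,z).round(3))
E
```

```text
cart [[0.524 0.145 0.11 ]]
small [[0.629 0.139 0.05 ]]
bay [[ 0.504 -0.165  0.072]]
padlock [[0.434 0.025 0.06 ]]
tray [[ 0.395 -0.356  0.03 ]]
oil [[0.404 0.341 0.085]]
```

View pics/crop1.png

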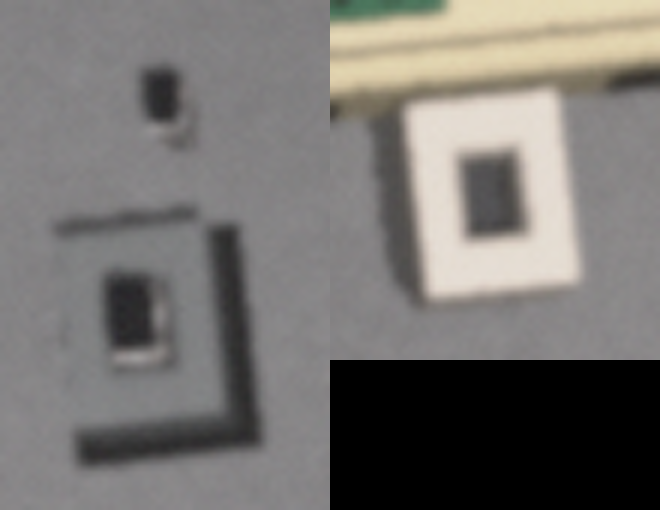

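View pics/crop2.png

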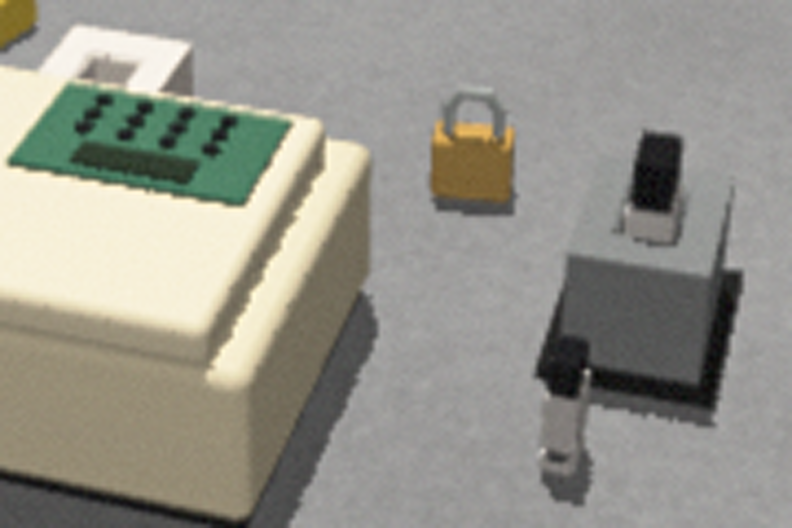

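The stand holds the full-size cartridge: black grip proud of a 24x36 body, scene crop (657,170). The loose piece at scene crop (565,400) is thinner and shorter, so it is a decoy. Both holes are yawed about +6°. I'll look closely with the wrist camera above each one.

```bash
cat >> h.py <<'E'
def quat(psi):
    f=np.pi/2+psi/2; return np.array([0,np.cos(f),np.sin(f),0])
def wristcam(c,s):
    from scipy.spatial.transform import Rotation as Rn
    q=s["tcp_rot"];T=np.eye(4);T[:3,:3]=Rn.from_quat([q[1],q[2],q[3],q[0]]).as_matrix();T[:3,3]=s["tcp_pos"]
    c=dict(c);c["view"]=np.linalg.inv(T@c["tool_from_camera"]);return c
E
python3 - <<'E'
from bench import *
from h import *
import pickle
goto([0.515,0.147,0.24],quat(np.radians(6.3)));dwell(.15)
s=get_state();c=wristcam(read_camera("wrist"),s);print(s["clock"],s["tcp_pos"],s["ft_force"])
cv2.imwrite("pics/w_stand.png",c["color"][:,:,::-1]);pickle.dump((s,c),open("ws.pkl","wb"))
E
```

```text
2.15 [0.51477038 0.14763616 0.24003418] [ 0.12643146 -0.76231848 -0.01830186]
```

View pics/w_stand.png

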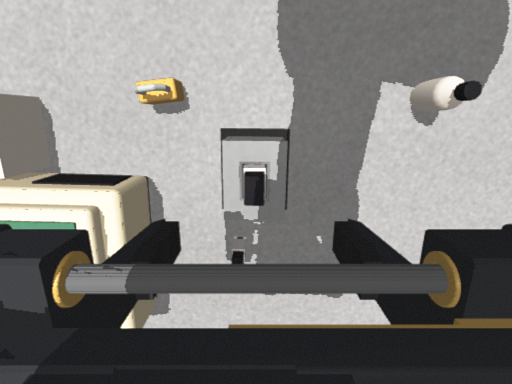

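The wrist view shows the stand block at about (221–289, 130–210) with the cartridge at (255,185). I'll enlarge that and overlay a model.

```bash
cat >> h.py <<'E'
def box(x0,y0,psi,hx,hy,z):
    R=np.array([[np.cos(psi),-np.sin(psi)],[np.sin(psi),np.cos(psi)]])
    q=np.array([[hx,hy],[hx,-hy],[-hx,-hy],[-hx,hy]])@R.T+[x0,y0];return np.c_[q,np.full(4,z)]
def overlay(c,boxes,crop,f,fn):
    u0,v0,u1,v1=crop
    im=cv2.resize(c["color"][v0:v1,u0:u1,::-1],None,fx=f,fy=f,interpolation=cv2.INTER_CUBIC)
    raw=im.copy()
    for b,col in boxes:
        p=((proj(c,b)+.5-[u0,v0])*f);cv2.polylines(im,[np.round(p*16).astype(int)],True,col,1,cv2.LINE_AA,4)
    cv2.imwrite(fn,np.hstack([raw,im]))
E
python3 - <<'E'
from h import *
import pickle
s,c=pickle.load(open("ws.pkl","rb"))
psi=np.radians(6.3);x,y=back(c,(255,172),.095)[0][:2]
print(x,y)
overlay(c,[(box(x,y,psi,.045,.035,.072),(0,0,255)),(box(x,y,psi,.01975,.01375,.072),(0,255,0)),(box(x,y,psi,.015,.010,.11),(255,255,0))],(210,115,300,215),4.4,"pics/ov1.png")
E
```

```text
0.503032917495505 0.14627615995454737
```

View pics/ov1.png

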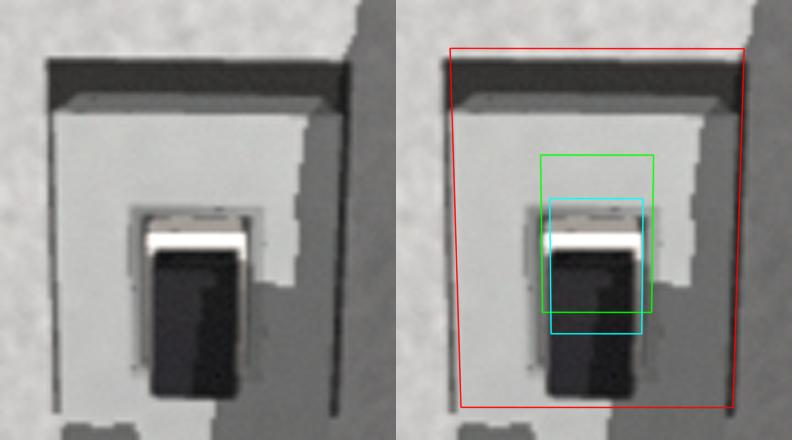

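Run:
```python
from h import *
import pickle
from scipy.optimize import least_squares
s,c=pickle.load(open("ws.pkl","rb"))
f=4.4;o=np.array([210,115])
M=[(53,113,-.045,-.035),(329,113,-.045,.035),(130,207,-.02275,-.01675),(263,207,-.02275,.01675),(133,377,.02275,-.01675)]
uv=np.array([m[:2] for m in M])/f+o-.5;L=np.array([m[2:] for m in M])
def P(p,L,z):
    R=np.array([[np.cos(p[2]),-np.sin(p[2])],[np.sin(p[2]),np.cos(p[2])]]);return np.c_[L@R.T+p[:2],np.full(len(L),z)]
r=least_squares(lambda p:(proj(c,P(p,L,.072))-uv).ravel(),[.51,.146,.11])
print(r.x,np.degrees(r.x[2]),r.fun.reshape(-1,2).round(2))
x,y,psi=r.x
overlay(c,[(box(x,y,psi,.045,.035,.072),(0,0,255)),(box(x,y,psi,.055,.045,.006),(0,0,255)),(box(x,y,psi,.02275,.01675,.072),(0,255,0)),(box(x,y,psi,.015,.010,.1105),(255,255,0)),(box(x,y,psi,.018,.012,.0825),(255,0,255))],(210,115,300,215),4.4,"pics/ov1.png")
```

```text
[0.5183899  0.14674995 0.12081041] 6.921926773338719 [[-1.01  0.37]
 [ 2.19 -0.26]
 [-0.77 -0.36]
 [-0.06 -0.65]
 [-0.38  1.1 ]]
```

View pics/ov1.png

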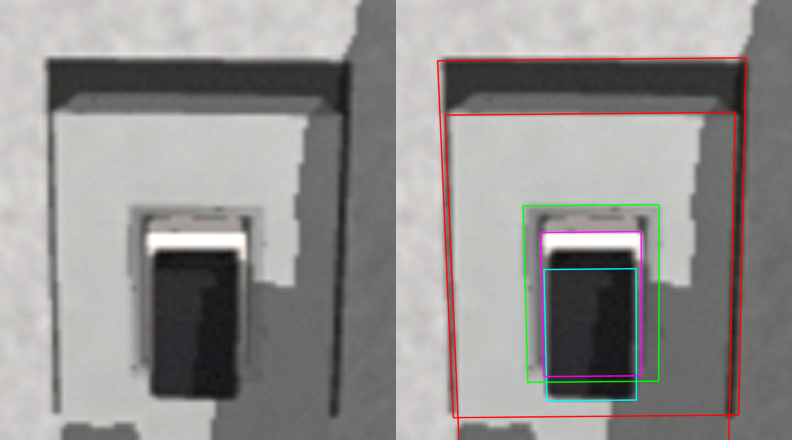

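Run:
```python
from h import *
import pickle
from scipy.optimize import least_squares
s,c=pickle.load(open("ws.pkl","rb"))
f=4.4;o=np.array([210,115])
M=[(53,113,-.045,-.035),(341,113,-.045,.035),(130,207,-.02275,-.01675),(263,207,-.02275,.01675),(133,377,.02275,-.01675)]
uv=np.array([m[:2] for m in M])/f+o-.5;L=np.array([m[2:] for m in M])
def P(p,L,z):
    R=np.array([[np.cos(p[2]),-np.sin(p[2])],[np.sin(p[2]),np.cos(p[2])]]);return np.c_[L@R.T+p[:2],np.full(len(L),z)]
for fz in (0,1):
    r=least_squares(lambda p:(proj(c,P(p,L,.072+fz*p[3]))-uv).ravel(),[.51,.146,.11,0],x_scale=[.01,.01,.1,.01])
    print(r.x.round(4),np.degrees(r.x[2]),r.fun.reshape(-1,2).round(2).tolist())
x,y,psi,dz=r.x
overlay(c,[(box(x,y,psi,.045,.035,.072+dz),(0,0,255)),(box(x,y,psi,.055,.045,.006+dz),(0,0,255)),(box(x,y,psi,.02275,.01675,.072+dz),(0,255,0)),(box(x,y,psi,.015,.010,.1105+dz),(255,255,0)),(box(x,y,psi,.018,.012,.0825+dz),(255,0,255))],(210,115,300,215),4.4,"pics/ov2.png")
# grip-based estimate
p=np.array([(152,397),(238,397)])/f+o-.5
for z in (.108,.1105):print(back(c,p,z).mean(0)-[.015*np.cos(psi),.015*np.sin(psi),0])
```

```text
[0.5184 0.1471 0.1104 0.    ] 6.324464945222801 [[-0.24, 0.03], [0.24, 0.1], [-0.22, -0.51], [0.49, -0.48], [-0.28, 0.96]]
[ 0.5189  0.1471  0.1104 -0.0037] 6.323499272964315 [[0.14, 0.27], [-0.21, 0.33], [-0.06, -0.54], [0.26, -0.51], [-0.13, 0.46]]
[0.51850104 0.14685811 0.108     ]
[0.51767978 0.14678892 0.1105    ]
```

View pics/ov2.png

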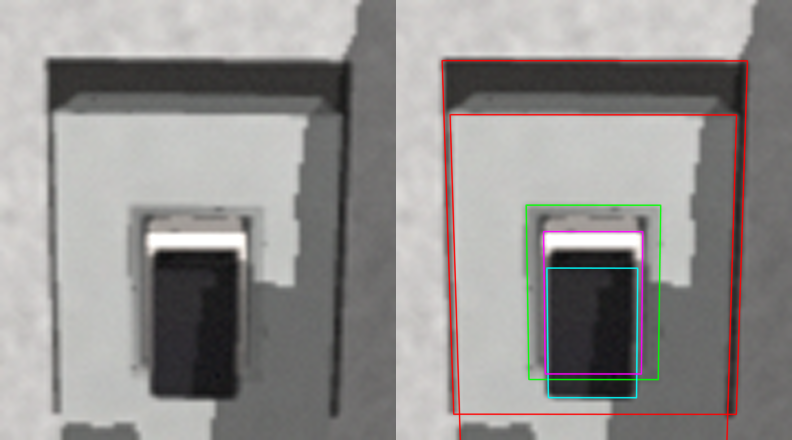

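Run:
```python
from bench import *
from h import *
psi=np.radians(6.32);x,y=.5185,.1469
line_to([x,y,.16],frame=quat(psi),speed=.15)
line_to([x,y,.107],speed=.08);dwell(.1)
b=get_state();print(b["clock"],b["tcp_pos"].round(4),b["ft_force"].round(2),b["grip_width"])
clamp(4);dwell(.15)
s=get_state();print(s["clock"],s["tcp_pos"].round(4),(s["ft_force"]-b["ft_force"]).round(2),s["grip_width"])
c=read_camera("wrist");cv2.imwrite("pics/w_g.png",c["color"][:,:,::-1])
np.save("base.npy",b["ft_force"])
```

```text
3.7917 [0.5188 0.147  0.1076] [ 0.38 -0.34 -0.74] 0.08822941013736717
4.975 [0.5186 0.1468 0.107 ] [ 0.56 -0.26  0.44] 0.020253464042772402
```

View pics/w_g.png

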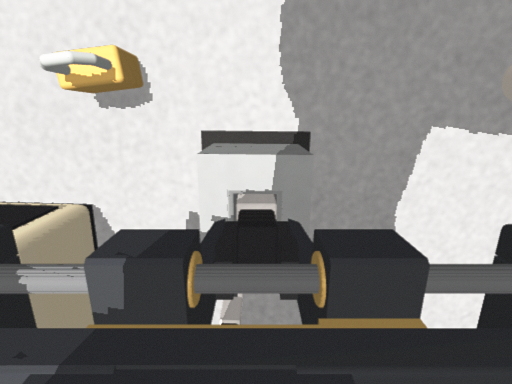

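The jaws closed to 20.3 mm on the grip with almost no side load. Next I press while watching the force.

```bash
cat >> h.py <<'E'
def rd(b,n=2):
    from bench import get_state,dwell
    F=[]
    for i in range(n):
        dwell(.03);s=get_state();F.append(s["ft_force"]-b)
    return s,np.mean(F,0)
def press(x,y,z0,zmin,b,ftgt=15.,step=.001):
    from bench import line_to
    z=z0;log=[]
    while True:
        s,F=rd(b);log.append((round(z,4),F.round(1).tolist(),round(s["tcp_pos"][2],4)))
        if F[2]>=ftgt or z<=zmin or np.hypot(F[0],F[1])>8: break
        z-=step if F[2]<11.5 else .0004
        line_to([x,y,z],speed=.03)
    for l in log:print(*l)
    print(s["clock"],s["grip_width"]);return z
E
python3 - <<'E'
from bench import *
from h import *
x,y=.5185,.1469
b=np.load("base.npy");clamp(28);s,F=rd(b);print(F,s["grip_width"])
z=press(x,y,.107,.0935,b,14.5)
E
```

```text
[-0.03802302 -0.21493475  0.79319505] 0.01997022339684573
0.107 [0.4, -0.7, 0.9] 0.107
0.106 [-1.1, -0.2, 5.3] 0.1063
0.105 [-1.8, -0.9, 6.0] 0.1052
0.104 [-1.4, -0.2, 6.3] 0.1043
0.103 [-1.6, -0.7, 6.5] 0.1033
0.102 [-1.4, -0.5, 6.5] 0.1023
0.101 [-1.9, -0.4, 7.0] 0.1013
0.1 [-1.9, -0.5, 6.1] 0.1003
0.099 [-1.3, 0.4, 7.1] 0.0993
0.098 [-2.0, -1.0, 8.2] 0.0984
0.097 [-2.6, -0.5, 8.9] 0.0976
0.096 [-3.1, -1.1, 11.8] 0.0969
0.0956 [-4.2, -1.5, 13.0] 0.0967
0.0952 [-4.1, -0.8, 14.5] 0.0964
9.4917 0.019692814322151433
```

Run:
```python
from bench import *
from h import *
x,y=.5185,.1469
b=np.load("base.npy")
z=.0947;line_to([x,y,z],speed=.03);s,F=rd(b,4);print(z,F.round(1),s["tcp_pos"][2])
for z in (.097,.101,.106,.110,.114,.119,.124,.129):
    line_to([x,y,z],speed=.05);s,F=rd(b);print(z,F.round(1),s["tcp_pos"].round(4))
    if F[2]<-6:break
print(s["clock"],s["grip_width"])
c=read_camera("wrist");cv2.imwrite("pics/w_up.png",c["color"][:,:,::-1])
```

```text
0.0947 [-5.1 -0.9 16.2] 0.09608859228431015
0.097 [-2.3 -0.4  9. ] [0.5187 0.1469 0.0976]
0.101 [-2.4 -1.2  6.4] [0.5187 0.1469 0.1015]
0.106 [-1.4 -0.2  6.1] [0.5186 0.1469 0.1066]
0.11 [-1.4 -0.8  5.8] [0.5186 0.1469 0.1106]
0.114 [-0.8 -0.7  5.3] [0.5186 0.1469 0.1143]
0.119 [-0.8  0.4  4.7] [0.5185 0.1469 0.1191]
0.124 [-0.8 -0.2  4. ] [0.5185 0.1469 0.124 ]
0.129 [-0.6  0.5 -1.4] [0.5182 0.1469 0.1286]
12.4083 0.019762887393245276
```

View pics/w_up.png

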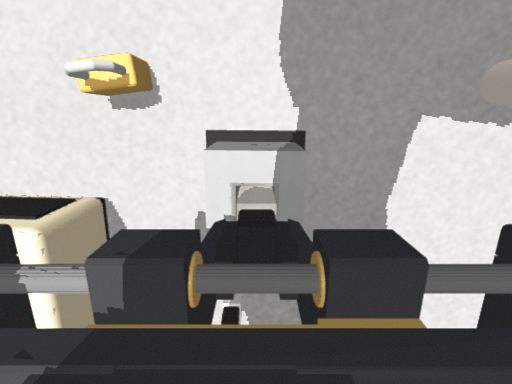

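The catch let go: the spring force faded from 6 to 4 N and then to 0 as the cartridge rose 20 mm. Next I lift it out and look at the bay from off to one side.

Run:
```python
from bench import *
from h import *
import pickle
x,y=.5182,.1469
line_to([x,y,.16],speed=.08)
b=np.load("base.npy");s,F=rd(b);print(F.round(1))
line_to([x,y,.24],speed=.15)
line_to([.55,-.12,.24],frame=quat(np.radians(6.2)),speed=.2);dwell(.2)
s=get_state();c=wristcam(read_camera("wrist"),s);print(s["clock"],s["tcp_pos"],s["ft_force"],s["grip_width"])
cv2.imwrite("pics/w_bay.png",c["color"][:,:,::-1]);pickle.dump((s,c),open("wb.pkl","wb"))
```

```text
[-1.   0.9 -1.6]
15.4417 [ 0.5500106  -0.11942301  0.24008445] [ 0.12081187  0.44594148 -2.09757476] 0.019633071570733025
```

View pics/w_bay.png

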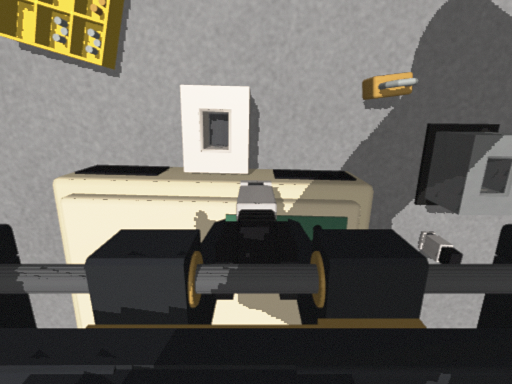

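The bay is clear at (181–250, 86–172), with the hole at (202–231, 109–151). The stand is empty on the right and the cartridge is held at (257,200).

Run:
```python
from h import *
import pickle
s,c=pickle.load(open("wb.pkl","rb"))
x,y=back(c,(216.5,129),.072)[0][:2];print(x,y)
psi=np.radians(6.2)
overlay(c,[(box(x,y,psi,.045,.035,.072),(0,0,255)),(box(x,y,psi,.02275,.01675,.072),(0,255,0)),(box(x,y,psi,.01975,.01375,.069),(255,255,0))],(172,78,260,180),4.4,"pics/ov3.png")
```

```text
0.5016064963766899 -0.16554374943903427
```

View pics/ov3.png

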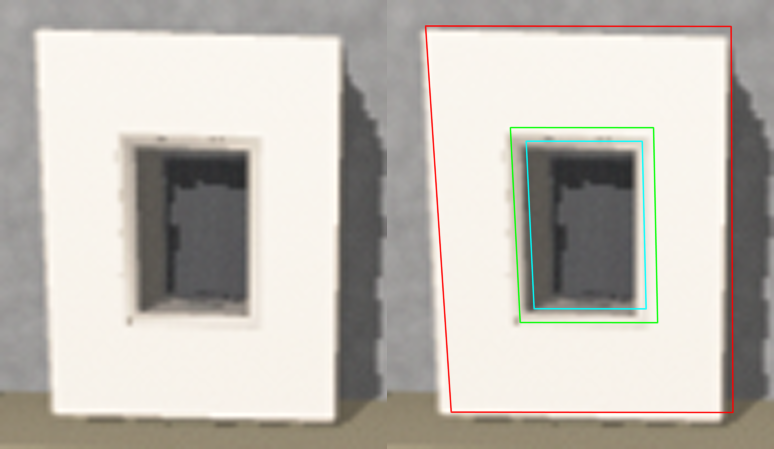

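Run:
```python
from h import *
import pickle
from scipy.optimize import least_squares
s,c=pickle.load(open("wb.pkl","rb"))
f=4.4;o=np.array([172,78])
M=[(35,31,-.045,-.035),(53,412,.045,-.035),(342,38,-.045,.035),(336,420,.045,.035)]
N=[(121,136,-.02275,-.01675),(262,137,-.02275,.01675),(128,322,.02275,-.01675),(260,326,.02275,.01675)]
def P(p,L,z):
    R=np.array([[np.cos(p[2]),-np.sin(p[2])],[np.sin(p[2]),np.cos(p[2])]]);return np.c_[L@R.T+p[:2],np.full(len(L),z)]
for Q in (N,M,M+N):
  uv=np.array([m[:2] for m in Q])/f+o-.5;L=np.array([m[2:] for m in Q])
  for fz in (0,1):
    r=least_squares(lambda p:(proj(c,P(p,L,.072+fz*p[3]))-uv).ravel(),[.5,-.165,.11,0],x_scale=[.01,.01,.1,.01])
    print(r.x.round(4),np.degrees(r.x[2]).round(2),r.fun.reshape(-1,2).round(2).tolist())
x,y,psi,dz=r.x
overlay(c,[(box(x,y,psi,.045,.035,.072+dz),(0,0,255)),(box(x,y,psi,.02275,.01675,.072+dz),(0,255,0)),(box(x,y,psi,.01975,.01375,.069+dz),(255,255,0))],(172,78,260,180),4.4,"pics/ov4.png")
# cartridge in hand: expected outline at TCP
t=s["tcp_pos"];p=np.radians(6.2)
overlay(c,[(box(t[0],t[1],p,.015,.010,t[2]+.0035),(0,255,255)),(box(t[0],t[1],p,.018,.012,t[2]-.0245),(0,0,255)),(box(t[0],t[1],p,.018,.012,t[2]-.0835),(0,255,0)),(box(t[0],t[1],p,.016,.010,t[2]-.0865),(255,255,0))],(225,165,290,240),6,"pics/ov5.png")
```

```text
[ 0.5031 -0.1667  0.0865  0.    ] 4.96 [[-0.3, -1.02], [0.18, -0.47], [-0.55, 0.92], [0.67, 0.73]]
[ 0.5037 -0.1681  0.0869 -0.01  ] 4.98 [[0.24, -0.32], [-0.35, 0.19], [-0.06, 0.19], [0.17, -0.04]]
[ 0.5033 -0.1669  0.0856  0.    ] 4.9 [[0.23, -0.45], [0.14, 0.58], [-0.17, -0.28], [-0.21, 0.25]]
[ 0.5033 -0.1671  0.0856 -0.0011] 4.9 [[0.36, -0.31], [0.24, 0.41], [-0.29, -0.14], [-0.32, 0.08]]
[ 0.5032 -0.1668  0.0858  0.    ] 4.92 [[0.35, -0.53], [0.26, 0.51], [-0.05, -0.38], [-0.07, 0.17], [-0.41, -0.95], [0.07, -0.37], [-0.69, 0.99], [0.53, 0.82]]
[ 0.5033 -0.1672  0.0859 -0.0028] 4.92 [[0.69, -0.13], [0.55, 0.09], [-0.38, 0.0], [-0.36, -0.26], [-0.25, -0.77], [-0.08, -0.21], [-0.55, 0.75], [0.39, 0.57]]
```

View pics/ov4.png

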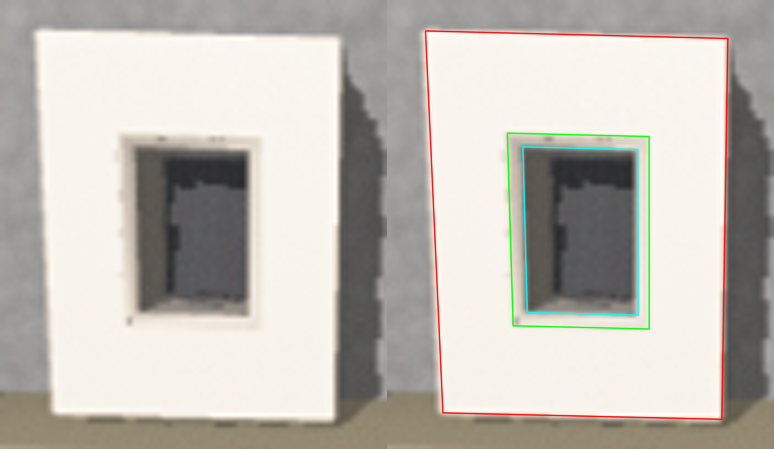

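View pics/ov5.png

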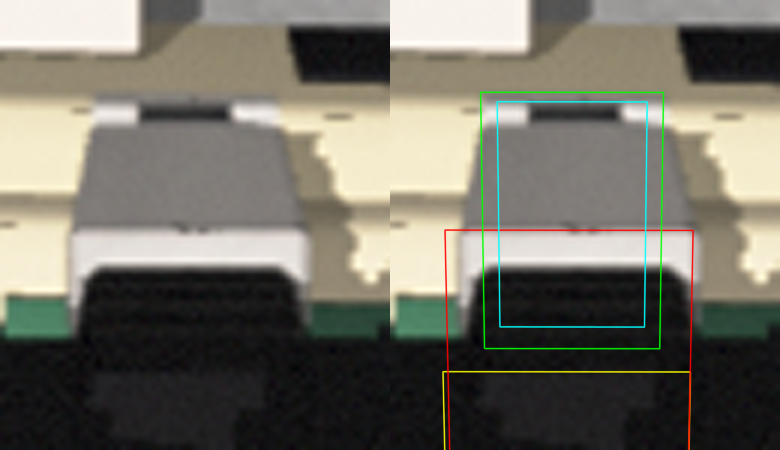

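The bay fits at (0.503, -0.167), yaw 4.9°. The in-hand overlay shows the cartridge about 0.5 mm off from nominal, so I correct for that and go in, watching the force.

Run:
```python
from bench import *
from h import *
x,y=.5028,-.1674
line_to([x,y,.19],frame=quat(np.radians(4.92)),speed=.15)
line_to([x,y,.163],speed=.1);dwell(.2)
b=np.mean([get_state()["ft_force"] if not dwell(.03) else 0 for i in range(4)],0);np.save("base2.npy",b);print(b.round(2))
ok=True
for z in (.159,.157,.155,.152,.148,.143,.138,.133,.129):
    line_to([x,y,z],speed=.05);s,F=rd(b,2);print(z,F.round(1),s["tcp_pos"].round(4))
    if np.hypot(F[0],F[1])>6 or F[2]>5: print("stop");break
print(s["clock"],s["grip_width"])
c=read_camera("wrist");cv2.imwrite("pics/w_in.png",c["color"][:,:,::-1])
```

```text
[ 0.16 -0.32 -2.2 ]
0.159 [-0.3  0.3  0.1] [ 0.5028 -0.1674  0.1589]
0.157 [-0.2  0.7  0.6] [ 0.5028 -0.1674  0.157 ]
0.155 [-0.8  0.5  0.1] [ 0.5028 -0.1674  0.155 ]
0.152 [-0.3  0.2 -0.1] [ 0.5028 -0.1674  0.152 ]
0.148 [-0.5  0.6  0. ] [ 0.5028 -0.1674  0.1479]
0.143 [0.7 0.5 0.8] [ 0.5028 -0.1674  0.1429]
0.138 [0.  0.5 0.7] [ 0.5028 -0.1674  0.1379]
0.133 [-0.1  0.5  0.4] [ 0.5028 -0.1674  0.1329]
0.129 [ 0.   0.1 -0.1] [ 0.5028 -0.1674  0.1289]
19.8 0.020030380504727607
```

View pics/w_in.png

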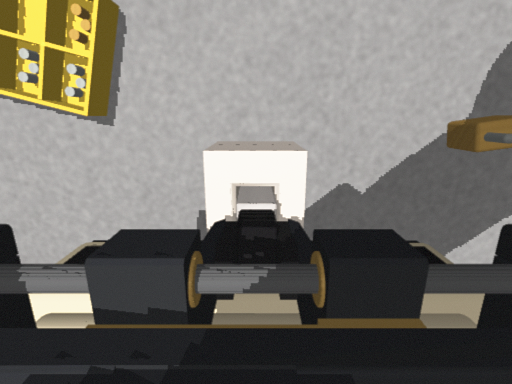

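It went in with no contact force. Now I press to the felt end.

Run:
```python
from bench import *
from h import *
x,y=.5028,-.1674
b=np.load("base2.npy")
for z in (.124,.118,.112,.108):
    line_to([x,y,z],speed=.05);s,F=rd(b,2);print(z,F.round(1),s["tcp_pos"].round(4))
    if F[2]>11 or np.hypot(F[0],F[1])>8: print("stop");raise SystemExit
z=press(x,y,.107,.0925,b,15.5)
np.save("z.npy",z)
```

```text
0.124 [ 0.7 -0.6  5. ] [ 0.5032 -0.1677  0.1245]
0.118 [ 1.5 -1.6  6. ] [ 0.5031 -0.1677  0.1184]
0.112 [ 1.4 -1.   6.7] [ 0.5031 -0.1676  0.1124]
0.108 [ 1.8 -1.6  7. ] [ 0.5031 -0.1676  0.1084]
0.107 [1.8, -1.8, 7.3] 0.1084
0.106 [2.1, -1.8, 7.0] 0.1064
0.105 [1.9, -1.5, 7.5] 0.1054
0.104 [1.6, -1.6, 7.9] 0.1044
0.103 [1.4, -0.9, 7.9] 0.1034
0.102 [1.9, -1.5, 8.3] 0.1025
0.101 [1.5, -1.1, 8.3] 0.1015
0.1 [1.5, -1.5, 8.7] 0.1005
0.099 [2.0, -1.9, 8.3] 0.0994
0.098 [1.9, -0.8, 8.4] 0.0985
0.097 [1.1, -1.7, 8.7] 0.0975
0.096 [1.8, -1.1, 9.7] 0.0966
0.095 [0.3, -1.2, 13.0] 0.0959
0.0946 [1.0, -0.4, 14.2] 0.0957
0.0942 [-0.4, -0.5, 15.4] 0.0954
0.0938 [-1.2, -0.8, 16.2] 0.0952
25.9667 0.019970998848272043
```

Run:
```python
from bench import *
from h import *
x,y=.5028,-.1674
b=np.load("base2.npy")
for z in (.096,.098,.100,.102,.1025,.103,.1035,.104,.1045,.105,.1055,.106,.107,.108):
    line_to([x,y,z],speed=.04);s,F=rd(b,2);print(z,F.round(1),s["tcp_pos"].round(4))
    if F[2]<1.5:break
print(s["clock"])
```

```text
0.096 [ 1.3 -1.6  9.3] [ 0.5032 -0.1676  0.0967]
0.098 [ 1.2 -2.   8.4] [ 0.5032 -0.1677  0.0986]
0.1 [ 1.3 -1.6  9.1] [ 0.5031 -0.1676  0.1006]
0.102 [ 1.7 -1.4  8.4] [ 0.5031 -0.1676  0.1025]
0.1025 [ 1.7 -1.2  8.2] [ 0.5031 -0.1676  0.1029]
0.103 [ 1.2 -1.3  8.4] [ 0.5031 -0.1676  0.1035]
0.1035 [ 1.6 -2.4  7.4] [ 0.5031 -0.1676  0.1039]
0.104 [ 2.  -1.2  8.4] [ 0.5031 -0.1676  0.1045]
0.1045 [ 2.1 -1.   7.4] [ 0.5031 -0.1676  0.1049]
0.105 [ 2.5 -1.8  6.3] [ 0.503  -0.1676  0.1052]
0.1055 [ 1.4 -1.4  5. ] [ 0.5027 -0.1673  0.1054]
0.106 [ 0.4 -0.7  3.2] [ 0.5025 -0.1671  0.1057]
0.107 [-0.2  0.6  0.5] [ 0.5025 -0.1672  0.1067]
30.0833
```

The catch took hold: force fell from 8 N to 0 at about 9–10 mm above the end, well short of the top. I open the jaws, back off and check.

Run:
```python
from bench import *
from h import *
import pickle
x,y=.5028,-.1674
gripper_open();s=get_state();print(s["grip_width"],s["clock"])
line_to([x,y,.16],speed=.12)
line_to([.50,-.165,.24],speed=.15);dwell(.3)
s=get_state();c=wristcam(read_camera("wrist"),s);t=read_camera("scene");print(s["clock"],s["ft_force"])
p=np.radians(4.92);X,Y=.5033,-.1670
overlay(c,[(box(X,Y,p,.045,.035,.072),(0,0,255)),(box(X,Y,p,.015,.010,.1105),(255,255,0)),(box(X,Y,p,.015,.010,.130),(0,255,0))],(210,115,300,215),4.4,"pics/fin1.png")
cv2.imwrite("pics/fin2.png",t["color"][:,:,::-1])
```

```text
0.08834047343438808 31.1667
32.7417 [-0.2881902   0.36417118 -0.59506723]
```

View pics/fin1.png

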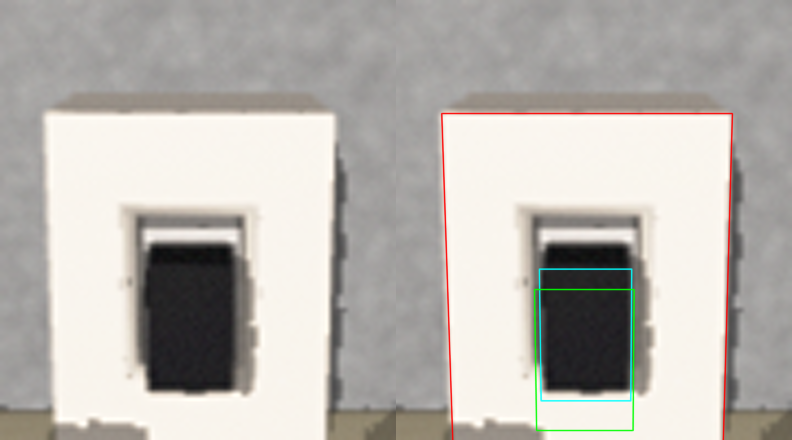

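View pics/fin2.png

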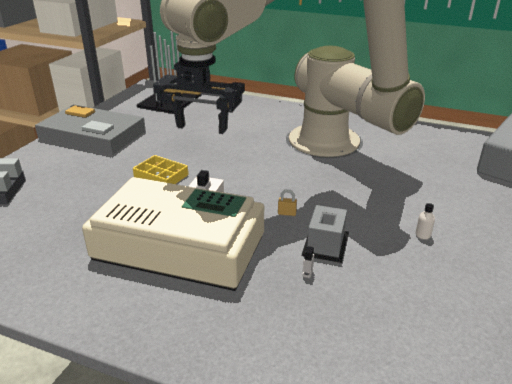

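The final wrist crop shows the grip's far edge at row 390. The held-height box sits at about 400 and the fully-up box at 430, so the cartridge is down and held. The scene view shows the stand empty at (327,218), with the padlock, tray, oil bottle and decoy unmoved.

```bash
python3 -c "
from bench import *
print(sign_off(), get_state()['clock'])"
```

```text
the job is handed in; nothing more can be done
the job is handed in; nothing more can be done
```

The cutter cartridge is latched down in the engraving machine's bay. I handed the job in just after 32.7 s on the robot's clock, with the gripper open and clear.

- **Stand:** I pressed the cartridge to the felt end of travel, about 16 N down and 5 N sideways. The catch let go, the cartridge rose about 20 mm, and I lifted it out upright.
- **Bay:** It went into the hole with side force under 1 N. I pressed it once to the felt end, about 30 mm of travel at 16 N. On letting up, the force fell to zero about 10 mm above the end, which shows the catch had taken hold.
- **Last pictures:** The cartridge stayed down after release, far below the fully-up height. The stand is empty, and the padlock, pin tray, oil bottle and small decoy cartridge are where they were.
- **Small disagreements:** The in-hand picture was up to about 1 mm off the nominal position, and I corrected about half of that before inserting. The final grip outline sat about 2 pixels from the predicted held height, which suggests it is held slightly lower than nominal. No check failed.

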